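Pack the castle blocks into their caddy

TASK

Pack the castle set away: put the tall round tower, the square tower, the arch and the cross-shaped block each into the well of the wooden caddy that has its outline, standing upright and right down on the well's floor. The low drum and the clear tube do not belong to the set: leave them standing where they are.

Things in the scene. Friction and masses are not known exactly. Their poses are not given: they have to be found in the camera images.
- tower: Tall round tower piece, maroon painted wood: a straight column 40 mm in diameter on a foot 44 mm in diameter and 8 mm high, with a crown of six small battlements; 84 mm high in all. Grip the column. Origin at the centre of its underside, z up. Goes in the round well.
- keep: Square tower piece, maroon painted wood: 40 x 40 mm, 56 mm high, with a smaller 28 x 28 x 10 mm block on top (66 mm in all). Origin at the centre of its underside, z up. x and y along its sides. Goes in the square well.
- arch: Arch (bridge) piece, maroon painted wood: 64 mm long (along its x), 28 mm wide (along its y), 56 mm high, standing on two legs with an opening 28 mm wide and at most 28 mm high that runs through along y; the upper 28 mm is solid. Origin at the centre of its underside, z up. Goes in the long well.
- cross: Cross-shaped piece, maroon painted wood: seen from above a plus sign 56 mm across both ways with arms 18 mm wide, 56 mm high. Origin at the centre of its underside, z up. x and y along its arms. Goes in the cross-shaped well.
- well_round: Light wooden tile in the caddy, 94 x 94 mm and 20 mm high, with a round well 64 mm in diameter, 16 mm deep. Origin at the centre of the tile's underside, which lies 6 mm above the bench; the well's floor is 4 mm above the origin. Fixed.
- well_square: The same kind of tile with a square well 60 x 60 mm, 16 mm deep, sides along its x and y. Origin as for the round well's tile. Fixed.
- well_long: The same kind of tile with an oblong well 84 mm (along its x) x 48 mm (along its y), 16 mm deep. Origin as for the round well's tile. Fixed. Well clear of pieces and caddy, at the back of the bench beyond x = 0.73, are a steel cup, a toy dumper truck and a small cupboard, its door ajar, all under 0.2 m high; more toys are far out at the sides.
- well_cross: The same kind of tile with a plus-shaped well, 74 mm across both ways, channels 36 mm wide along its x and y, 16 mm deep. Origin as for the round well's tile. Fixed. The four tiles sit two by two, 96 mm apart, in one shallow wooden caddy 206 x 206 mm with a rim 26 mm high and two low loop grips on opposite outer sides; which tile is where changes.
- drum: Look-alike that does not belong: a low round maroon wooden drum, 60 mm in diameter, 34 mm high. Origin at the centre of its underside, z up. It stands among the pieces; leave it.
- tube: Look-alike that does not belong: an upright clear plastic tube block, 44 mm outside diameter, 36 mm bore, 70 mm high. Origin at the centre of its underside, z up. It stands among the pieces; leave it.
There are look-alikes about, which are no part of the job. Leave any green look-alike of the arch alone. Leave any turquoise look-alike of the drum alone.

How it is judged (in metres and radians):
At the end, for the whole second after the job is handed in: Each of the four pieces stands upright (within 0.1 rad) on the floor of the well with its own outline (origin within 16 mm of the tile's centre horizontally and less than 8 mm above the tile's underside), let go and at rest; the drum and the tube stand upright within 20 mm of where they were (horizontal distance between tower and well_round below 0.016 m and z of tower in the frame of well_round below 0.008 m and angle between each of tower, keep, arch, cross, drum, tube's own z axis and vertical below 0.1 rad and linear speed of each of tower, keep, arch, cross below 0.02 m/s and horizontal distance between keep and well_square below 0.016 m and z of keep in the frame of well_square below 0.008 m and horizontal distance between arch and well_long below 0.016 m and z of arch in the frame of well_long below 0.008 m and horizontal distance between cross and well_cross below 0.016 m and z of cross in the frame of well_cross below 0.008 m and distance of each of drum, tube from where it was at the start of the episode below 0.02 m); the robot touches nothing.
It fails at once if the drum is moved more than 20 mm from its place (distance of drum from where it was at the start of the episode above 0.02 m).
It fails at once if the tube is moved more than 20 mm from its place (distance of tube from where it was at the start of the episode above 0.02 m).
It also fails if it takes over 112 s, if anything falls off the work surface, if the arm or the gripper's body presses on something with over 40 N, if the wrist force passes 120 N, or if a joint passes its speed limit or range.

ROBOT

A 6-joint arm with a two-finger parallel gripper is mounted at the origin on the work surface. World frame = base frame: x ahead of the robot, y to its left, z up, the work surface at z = 0. Lengths are in mm, angles in rad, forces in N, time in s.
With the tool pointing down it reaches from about 275 to 750 mm from the base axis. Payload 10.2 kg.
Tool frame: the origin (TCP) lies midway between the tips of the shut fingers; the grasp point (between the pads) lies 19 mm behind it (ctrl.grasp_offset is the distance from the TCP to the grasp point, in mm); z points along the fingers, y is the line along which they close (so a half turn about z gives the same grasp; the last joint's range is limited). The gripper opens to 85 mm and grips with 20 to 120 N. Pads are 22 mm wide; open, the fingers measure 114 mm over their backs; the gripper's body (76 mm by 85 mm) begins 54 mm behind the grasp point. The pads swing forward as they close: fully open they stand 13 mm farther back than shut.
Start: joints at [0.955, 0.313, 1.498, -0, 1.331, -0.223], TCP at [200.971, 485.017, 231.294] pointing down, gripper open.
Joint ranges: [-2.94, 2.94], [-0.97, 2.17], [0.19, 2.56], [-1.23, 4.37], [0.02, 3.11], [-2.88, 2.88]. Speed limits (rad/s): [2.39, 2.39, 3.01, 3.14, 3.14, 3.14].

INTERFACE

Orientations are given as a unit quaternion [w, x, y, z].
In Python, from rig import ctrl, viewer, models gives the robot as it stands. The module is installed in compiled form; this text tells all that it offers.
- The arm moves only by the shell command python3 -m pendant 'ROWS' [OPENING] [FORCE]. ROWS is text: rows parted by semicolons, each of 4 numbers parted by spaces: the shift along the tool's x, y, z in m, then the turn about the tool's z in rad. In form: x y z yaw; .... A call has 1 to 10 rows; each row shifts and turns the commanded pose from where the row before left it, along the tool's axes as they then stand; what a row does not reach is not made up. A row lasts 1/8 s, in which the tool goes at most 62.5 mm and 10.7 degrees, less where a joint would pass 70% of its speed; a pose out of reach is approached as far as the arm can. A call is refused whole if a number of a shift passes 0.0625 or a number of a turn 0.188, either way. A call with a gripper value outside its range is refused whole. OPENING is the opening, from 0 (shut) to 1 (fully open), set as the call begins (- or left out, the last holds). The fingers move at their own pace and stop on an object; FORCE is the grip in N (left out, the last holds). Time passes only in rows, so rows that do not move let the fingers close. It gives the time, the measured TCP pose, the force, the opening and the grip force at its end, in the units of the state.
- ctrl.sense(): the state, without advancing time (a new reading comes with each control period).
- viewer.capture(name): name is "scene" or "top" or "wrist"; returns a dict with "color" (384x512x3 uint8, red, green, blue), "vertical_fov" (degrees; the focal length in pixels is half the picture's height over the tangent of half this angle, whatever the lens; pixels are square), "cx", "cy" (the principal point, pixels), "dist" ([k1, k2, p1, p2, k3] as OpenCV has them; the pictures are not rectified), "pose" (4x4, takes a point from camera to world coordinates). Camera axes: x right, y down, z forward; pixel columns grow to the right and rows downward; lengths in mm; the calibration is good to about 2 mm. A picture is of the moment at which its call begins. There is no depth.
- ctrl.finish_job(): hands the job in; it is judged then, once.
Trained networks look in the newest picture that a camera, given by its name, has taken for a name from the list of things; names that differ only in an ending like _2 or _b are one class to them, and where a whole thing is asked for, a point or a joint stands for the part that bears it (a point fixed in the world has none). Each returns a list of dicts, best first, with "p" (0 to 1); they miss things now and then, are a little off and sometimes report something else, mostly with a low value. They report only what shows in the picture. A call takes as long as a camera call. They do not tell look-alikes from the thing itself.
- models.boxes_of(camera, query): "at" ([x, y, z] in mm, in world coordinates, good to about 4 mm: the middle of the surface that is visible of it).
The state is a dict: "time_s": time; "joints": joint angles; "dq": joint speeds; "tau": joint torques, N m; "eef_pos": TCP position; "ee_rot": TCP orientation; "force": force on the tool from outside, world axes, zero at the start; "wrist_torque": the same for the moment, N m; "grip_width": opening from 0.0 (shut) to 1.0 (fully open); "grip_force": force on a finger pad.
Only numpy, scipy, OpenCV 4.12 (cv2) and the standard library are available. Lean on these libraries where they do the work, as an engineer would, in place of code of your own. Each camera call takes 0.05 s, during which the arm holds its last target. There are 200 camera calls.

## Working session

There is one attempt and no reset: what is moved stays moved. The work goes in short steps, Python scripts to look and compute and a shell command to move; the robot and the scene stay as the last step left them, time stands still between calls to the robot, and variables do not carry over. Pictures are saved under pics/ and viewed, at most 14 in all, crops included, and the job is handed in when it is done.

```bash
mkdir -p pics
cat > h.py <<'E'
import numpy as np, cv2
from rig import ctrl, viewer, models
def cap(n,f=None):
    c=viewer.capture(n)
    if f: cv2.imwrite('pics/'+f,c['color'][:,:,::-1])
    return c
def K(c):
    f=c['color'].shape[0]/2/np.tan(np.radians(c['vertical_fov'])/2)
    return np.array([[f,0,c['cx']],[0,f,c['cy']],[0,0,1.]])
def world(c,uv,z):
    p=cv2.undistortPoints(np.array(uv,float).reshape(-1,1,2),K(c),np.array(c['dist'],float)).reshape(-1,2)
    P=np.array(c['pose']);d=np.c_[p,np.ones(len(p))]@P[:3,:3].T;o=P[:3,3]
    return o+d*((z-o[2])/d[:,2])[:,None]
def pix(c,X):
    P=np.linalg.inv(np.array(c['pose']));r=cv2.Rodrigues(P[:3,:3])[0]
    return cv2.projectPoints(np.array(X,float).reshape(-1,1,3),r,P[:3,3],K(c),np.array(c['dist'],float))[0].reshape(-1,2)
E
python3 - <<'E'
from h import *
for n in ['top','scene']:
    c=cap(n,n+'0.png')
    print(n,np.round(c['pose'],2).tolist())
    for q in ['tower','keep','arch','cross','drum','tube','well_round','well_square','well_long','well_cross']:
        print(q,[(np.round(d['at']).tolist(),round(d['p'],2)) for d in models.boxes_of(n,q)][:3])
s=ctrl.sense();print({k:s[k] for k in['time_s','ee_rot','eef_pos','grip_width']},ctrl.grasp_offset)
E
```

```text
top [[0.02, -0.99, 0.17, 400.5], [-1.0, -0.02, 0.0, 25.95], [0.0, -0.17, -0.99, 753.85], [0.0, 0.0, 0.0, 1.0]]
tower []
keep [([599.0, 67.0, 54.0], 0.84)]
arch [([347.0, 207.0, 54.0], 0.93), ([454.0, 184.0, 53.0], 0.77), ([451.0, 327.0, 59.0], 0.67)]
cross [([450.0, 326.0, 60.0], 0.81)]
drum [([595.0, 197.0, 35.0], 0.93), ([692.0, 228.0, 38.0], 0.63)]
tube [([610.0, 336.0, 49.0], 0.8)]
well_round [([593.0, -243.0, 25.0], 0.86), ([594.0, 200.0, 35.0], 0.3)]
well_square [([493.0, -151.0, 26.0], 0.81)]
well_long [([500.0, -249.0, 24.0], 0.93)]
well_cross [([592.0, -148.0, 23.0], 0.93)]
scene [[-0.56, 0.69, -0.45, 994.15], [0.83, 0.48, -0.29, 329.94], [0.02, -0.53, -0.85, 922.94], [0.0, 0.0, 0.0, 1.0]]
tower [([476.0, 82.0, 66.0], 0.73)]
keep [([619.0, 77.0, 59.0], 0.69)]
arch [([455.0, 186.0, 59.0], 0.83), ([356.0, 211.0, 51.0], 0.6)]
cross [([458.0, 333.0, 50.0], 0.86)]
drum [([601.0, 208.0, 33.0], 0.73), ([709.0, 237.0, 31.0], 0.64)]
tube []
well_round [([594.0, -247.0, 28.0], 0.59)]
well_square [([493.0, -154.0, 29.0], 0.55)]
well_long [([497.0, -256.0, 27.0], 0.97)]
well_cross [([590.0, -152.0, 20.0], 0.72)]
{'time_s': 1.1, 'ee_rot': array([-7.45405367e-06,  1.95138544e-01,  9.80775687e-01, -7.67381715e-06]), 'eef_pos': array([200.9644593 , 485.01448426, 231.28631004]), 'grip_width': 1.0013873802862132} 18.700000000000003
```

View pics/top0.png

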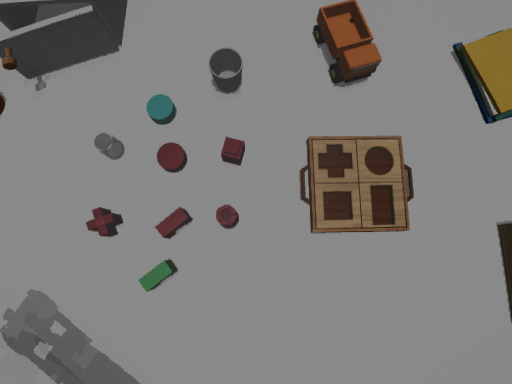

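View pics/scene0.png

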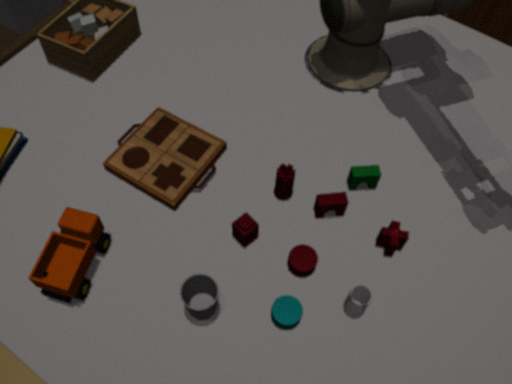

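The top view shows the caddy at (358,184) with its wells: cross upper left, round upper right, square lower left, long lower right. The pieces are the tower (227,216), arch (172,222), cross (103,222) and keep (233,149). The drum is at (172,156), the tube at (104,143) and the green arch at (156,276). Next I'll fit silhouettes of the known shapes for pose and yaw.

```bash
cat > fit.py <<'E'
from h import *
from scipy.optimize import minimize
def box(x0,x1,y0,y1,z0,z1): return np.array([[x,y,z] for x in(x0,x1) for y in(y0,y1) for z in(z0,z1)],float)
def cyl(r,z0,z1): return np.array([[r*np.cos(a),r*np.sin(a),z] for a in np.linspace(0,6.283,24) for z in(z0,z1)])
M={'tower':[cyl(22,0,8),cyl(20,0,84)],'keep':[box(-20,20,-20,20,0,56),box(-14,14,-14,14,56,66)],
'arch':[box(-32,32,-14,14,28,56),box(-32,-14,-14,14,0,56),box(14,32,-14,14,0,56)],
'cross':[box(-28,28,-9,9,0,56),box(-9,9,-28,28,0,56)],'caddy':[box(-103,103,-103,103,0,26)]}
S=4
def mask(c,kind):
    im=c['color'].astype(float);im=cv2.resize(im,None,fx=S,fy=S,interpolation=cv2.INTER_CUBIC)
    r,g,b=im[...,0],im[...,1],im[...,2]
    if kind=='caddy': return ((r>1.25*b)&(r>30)).astype(np.uint8)
    return ((r>1.7*g)&(r>1.5*b)&(r>20)).astype(np.uint8)
def render(c,name,x,y,t,z0=0):
    o=np.zeros([d*S for d in c['color'].shape[:2]],np.uint8);R=np.array([[np.cos(t),-np.sin(t)],[np.sin(t),np.cos(t)]])
    for B in M[name]:
        W=B.copy();W[:,:2]=B[:,:2]@R.T+[x,y];W[:,2]+=z0
        cv2.fillConvexPoly(o,cv2.convexHull(np.round((pix(c,W)+.5)*S).astype(np.int32)),1)
    return o
def fit(c,name,x,y,ts,z0=0,roi=60):
    m=mask(c,name);near=render(c,name,x,y,ts[0],z0);near=cv2.dilate(near,np.ones((roi,roi)));m=m&near
    def cost(p):
        r=render(c,name,*p,z0);return -float((r&m).sum())/max(1,(r|m).sum())
    best=None
    for t in ts:
        r=minimize(cost,[x,y,t],method='Nelder-Mead',options=dict(initial_simplex=[[x,y,t],[x+8,y,t],[x,y+8,t],[x,y,t+.25]],maxiter=90,xatol=.2,fatol=1e-4))
        if best is None or r.fun<best.fun: best=r
    return np.round(best.x,3),round(-best.fun,3)
E
python3 - <<'E'
from fit import *
for n in ['top','scene']:
    c=cap(n)
    for k,x,y,ts in [('tower',474,80,[0]),('keep',606,70,[-.4,0,.4]),('arch',454,185,[-1,-.5,0,.5,1,1.57]),('cross',452,328,[-.4,0,.4]),('caddy',545,-198,[0])]:
        print(n,k,*fit(c,k,x,y,ts,roi=40 if k!='caddy' else 20))
E
```

```text
top tower [464.48   77.716   0.609] 0.38
top keep [ 6.10611e+02  7.04710e+01 -2.10000e-02] 0.536
top arch [451.985 186.758  -0.931] 0.653
top cross [4.47777e+02 3.38267e+02 2.06000e-01] 0.473
top caddy [ 5.45547e+02 -1.98436e+02  4.40000e-02] 0.986
scene tower [462.497  78.488   0.701] 0.382
scene keep [600.497  68.662  -0.71 ] 0.538
scene arch [443.053 185.425   1.849] 0.512
scene cross [ 4.35180e+02  3.33405e+02 -8.00000e-03] 0.501
scene caddy [ 5.42878e+02 -1.98520e+02  3.40000e-02] 0.909
```

```bash
sed -i "s/return ((r>1.7.*/return ((r-np.maximum(g,b)>14)\&(g<110)).astype(np.uint8)/" fit.py
python3 - <<'E'
from fit import *
out=[]
for n in ['top','scene']:
    c=cap(n)
    for k,x,y,ts in [('tower',474,80,[0]),('keep',606,70,[-.4,0,.4]),('arch',454,185,[-1,-.5,0,.5,1,1.57]),('cross',452,328,[-.4,0,.4])]:
        p,q=fit(c,k,x,y,ts,roi=60);print(n,k,p,q)
        u,v=(pix(c,[x,y,30])[0]*S).astype(int)
        im=cv2.resize(c['color'],None,fx=S,fy=S)[v-100:v+100,u-100:u+100,::-1].astype(float)*2
        mk=mask(c,k)[v-100:v+100,u-100:u+100]
        im=np.clip(im,0,255).astype(np.uint8);cs,_=cv2.findContours(mk,cv2.RETR_LIST,cv2.CHAIN_APPROX_NONE);cv2.drawContours(im,cs,-1,(0,255,0),1)
        cs,_=cv2.findContours(np.ascontiguousarray(render(c,k,*p)[v-100:v+100,u-100:u+100]),cv2.RETR_LIST,cv2.CHAIN_APPROX_NONE);cv2.drawContours(im,cs,-1,(255,255,0),1);out.append(im)
cv2.imwrite('pics/m1.png',np.vstack([np.hstack(out[:4]),np.hstack(out[4:])]))
E
```

```text
top tower [4.66103e+02 7.72810e+01 3.73000e-01] 0.88
top keep [ 6.09442e+02  7.07990e+01 -1.49000e-01] 0.688
top arch [452.118 189.402   2.29 ] 0.76
top cross [4.48535e+02 3.37969e+02 3.34000e-01] 0.56
scene tower [4.63336e+02 7.73890e+01 3.58000e-01] 0.511
scene keep [5.97203e+02 6.59870e+01 2.16000e-01] 0.604
scene arch [446.689 188.711   2.2  ] 0.622
scene cross [4.44990e+02 3.35118e+02 3.07000e-01] 0.571
```

View pics/m1.png

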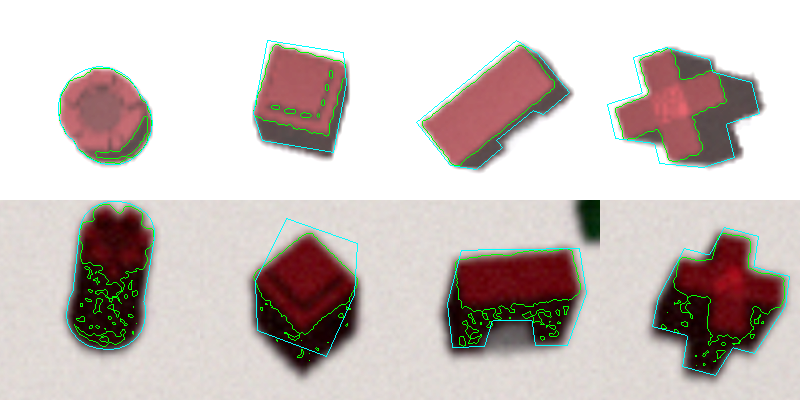

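The crops show the pieces clearly: red tops and dark sides on a bright bench. I'll mask on darkness instead.

```bash
sed -i "s/return ((r-np.max.*/return (g<.55*np.median(g)).astype(np.uint8)/" fit.py
python3 - <<'E'
from fit import *
out=[]
for n in ['top','scene']:
    c=cap(n)
    for k,x,y,ts in [('tower',470,78,[0]),('keep',606,70,[-.2,.2]),('arch',452,187,[2.2,2.5]),('cross',450,332,[.3,0])]:
        p,q=fit(c,k,x,y,ts,roi=60);print(n,k,p,q)
E
python3 - <<'E'
from h import *
s=ctrl.sense()
from scipy.spatial.transform import Rotation as R
w=s['ee_rot'];print(R.from_quat([w[1],w[2],w[3],w[0]]).as_matrix().round(3))
E
```

```text
top tower [4.64579e+02 7.67990e+01 1.14000e-01] 0.909
top keep [ 6.05964e+02  7.00490e+01 -1.99000e-01] 0.945
top arch [450.93  186.033   2.285] 0.942
top cross [4.4913e+02 3.3422e+02 3.7900e-01] 0.934
scene tower [4.65839e+02 7.79550e+01 2.86000e-01] 0.924
scene keep [ 6.05664e+02  7.11120e+01 -2.33000e-01] 0.95
scene arch [451.429 188.507   2.302] 0.862
scene cross [4.48438e+02 3.35012e+02 3.92000e-01] 0.938
[[-0.924  0.383 -0.   ]
 [ 0.383  0.924  0.   ]
 [ 0.     0.    -1.   ]]
```

```bash
cat > d.py <<'E'
import sys
from h import *
from scipy.spatial.transform import Rotation as R
def delta(X,Y,Z,phi):  # phi = world angle of tool x, deg (mod 180)
    s=ctrl.sense();w=s['ee_rot'];m=R.from_quat([w[1],w[2],w[3],w[0]]).as_matrix()
    d=m.T@(np.array([X,Y,Z])-s['eef_pos']);p=np.degrees(np.arctan2(m[1,0],m[0,0]))
    t=(p-phi+90)%180-90
    print('t',round(s['time_s'],1),'eef',np.round(s['eef_pos'],1),'phi',round(p,1),'SHIFT mm',np.round(d,1),'TURN',round(np.radians(t),3),'grip',round(s['grip_width'],2),round(s['grip_force'],1),'F',np.round(s['force'],1),'j6',round(s['joints'][5],2))
if __name__=='__main__': delta(*map(float,sys.argv[1:5]))
E
python3 -m pendant '-0.0574 -0.0088 0.026 0;-0.0574 -0.0088 0.026 0;-0.0574 -0.0088 0.026 0;-0.0574 -0.0088 0.026 0;-0.0574 -0.0088 0.026 0;0 0 0 0.159;0 0 0 0.159;0 0 0 0.159;0 0 0 0.159;0 0 0 0.159' 1 60; python3 d.py 449 334.5 19 112
```

```text
time_s: 2.65
eef_pos: [444.9, 337.2, 103.6]
ee_rot: [0.0, 0.562, 0.827, -0.0]
force: [0.4, 0.4, -1.1]
grip_width: 1.0
grip_force: 0.0
t 2.6 eef [444.9 337.2 103.6] phi 111.6 SHIFT mm [-4.   2.8 84.6] TURN -0.006 grip 1.0 0.0 F [ 0.4  0.4 -1.1] j6 0.06
```

```bash
python3 -m pendant '-0.004 0.003 0.03 0;0 0 0.03 0;0 0 0.025 0;0 0 0 0;0 0 0 0'; python3 d.py 449 334.5 19 112
python3 - <<'E'
from h import *
cap('wrist','w1.png')
E
```

```text
time_s: 3.28
eef_pos: [449.7, 334.9, 19.6]
ee_rot: [0.0, 0.56, 0.829, 0.001]
force: [-0.6, -0.5, 0.1]
grip_width: 1.002
grip_force: 0.0
t 3.3 eef [449.7 334.9  19.6] phi 111.9 SHIFT mm [-0.1 -0.8  0.6] TURN -0.001 grip 1.0 0.0 F [-0.6 -0.5  0.1] j6 0.05
```

View pics/w1.png

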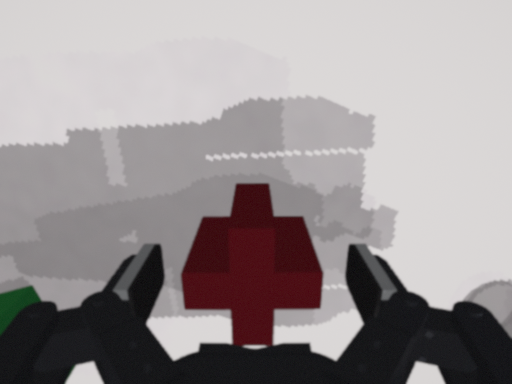

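The cross sits between the fingers (pads at columns 160 and 350, cross at 185–320), centred and aligned. Closing and lifting.

```bash
python3 -m pendant '0 0 0 0;0 0 0 0;0 0 0 0;0 0 0 0;0 0 0 0;0 0 0 0' 0 60; python3 -m pendant '0 0 -0.02 0;0 0 -0.04 0;0 0 -0.05 0;0 0 -0.03 0'; python3 d.py 590.6 -148.5 145 92.3
```

```text
time_s: 4.08
eef_pos: [449.6, 334.8, 19.5]
ee_rot: [0.0, 0.56, 0.829, 0.001]
force: [-0.7, -0.2, 6.0]
grip_width: 0.654
grip_force: 63.9
time_s: 4.58
eef_pos: [449.5, 334.8, 161.1]
ee_rot: [0.001, 0.56, 0.829, 0.001]
force: [0.2, -0.6, -1.0]
grip_width: 0.649
grip_force: 63.6
t 4.6 eef [449.5 334.8 161.1] phi 111.9 SHIFT mm [-501.   -49.8   15.9] TURN 0.343 grip 0.65 63.6 F [ 0.2 -0.6 -1. ] j6 0.05
```

```bash
python3 -m pendant '-0.03 -0.005 0 0;-0.052 -0.005 0 0;-0.056 -0.005 0 0;-0.056 -0.005 0 0;-0.056 -0.005 0 0;-0.056 -0.005 0 0;-0.056 -0.005 0 0;-0.056 -0.005 0 0;-0.052 -0.005 0 0;-0.031 -0.005 0 0'; python3 -m pendant '0 0 0 0.171;0 0 0 0.171;0 0 0 0;0 0 0 0'; python3 d.py 590.6 -148.5 31.5 92.3
```

```text
time_s: 5.82
eef_pos: [590.1, -151.2, 158.3]
ee_rot: [-0.0, 0.56, 0.828, -0.0]
force: [-0.2, 0.4, -0.7]
grip_width: 0.647
grip_force: 63.6
time_s: 6.32
eef_pos: [590.0, -148.7, 158.6]
ee_rot: [-0.0, 0.691, 0.723, -0.0]
force: [-0.6, 0.1, -1.4]
grip_width: 0.647
grip_force: 63.5
t 6.3 eef [ 590.  -148.7  158.6] phi 92.5 SHIFT mm [  0.2   0.7 127.1] TURN 0.004 grip 0.65 63.5 F [-0.6  0.1 -1.4] j6 -0.48
```

```bash
python3 -m pendant '0 0 0.045 0;0 0 0.045 0;0 0 0.015 0;0 0 0.01 0;0 0 0.008 0;0 0 0.004 0;0 0 0 0;0 0 0 0';  python3 d.py 590.6 -148.5 29.5 92.3;python3 - <<'E'
from h import *
cap('wrist','w2.png')
E
```

```text
time_s: 7.32
eef_pos: [590.3, -148.9, 32.1]
ee_rot: [0.0, 0.692, 0.721, 0.0]
force: [-0.5, 0.5, -1.5]
grip_width: 0.647
grip_force: 63.7
t 7.3 eef [ 590.3 -148.9   32.1] phi 92.4 SHIFT mm [0.4 0.4 2.6] TURN 0.001 grip 0.65 63.7 F [-0.5  0.5 -1.5] j6 -0.48
```

View pics/w2.png

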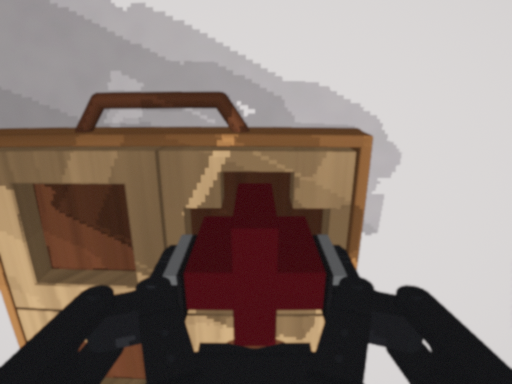

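The cross is in its plus-shaped well (centre column 255), aligned, a couple of mm above the floor. Releasing.

```bash
python3 -m pendant '0 0 0.002 0;0 0 0 0;0 0 0 0'; python3 -m pendant '0 0 0 0;0 0 0 0;0 0 0 0;0 0 0 0' 0.95; python3 -m pendant '0 0 -0.03 0;0 0 -0.05 0;0 0 -0.04 0' ; python3 d.py 465 77 150 92.3
```

```text
time_s: 7.75
eef_pos: [590.0, -148.8, 29.6]
ee_rot: [-0.0, 0.692, 0.721, -0.0]
force: [0.2, -0.1, -0.1]
grip_width: 0.647
grip_force: 63.8
time_s: 8.25
eef_pos: [590.0, -148.8, 29.6]
ee_rot: [0.0, 0.692, 0.721, -0.0]
force: [-0.5, 0.8, 1.2]
grip_width: 0.949
grip_force: 0.0
time_s: 8.62
eef_pos: [590.1, -148.9, 151.6]
ee_rot: [0.001, 0.692, 0.721, 0.0]
force: [-0.2, -0.7, 0.3]
grip_width: 0.949
grip_force: 0.0
t 8.6 eef [ 590.1 -148.9  151.6] phi 92.3 SHIFT mm [ 230.8 -115.8    1.3] TURN 0.001 grip 0.95 0.0 F [-0.2 -0.7  0.3] j6 -0.48
```

```bash
python3 -m pendant '0.04 -0.02 0 0;0.048 -0.024 0 0;0.048 -0.024 0 0;0.048 -0.024 0 0;0.047 -0.024 0 0;0 0 0 0;0 0 0 0' 1; python3 d.py 465.2 77.4 24 92.3
```

```text
time_s: 9.5
eef_pos: [465.0, 77.0, 149.8]
ee_rot: [0.0, 0.692, 0.722, 0.0]
force: [0.0, -0.2, -0.6]
grip_width: 1.0
grip_force: 0.0
t 9.5 eef [465.   77.  149.8] phi 92.4 SHIFT mm [4.000e-01 1.000e-01 1.258e+02] TURN 0.001 grip 1.0 0.0 F [ 0.  -0.2 -0.6] j6 -0.13
```

```bash
python3 -m pendant '0 0 0.05 0;0 0 0.05 0;0 0 0.018 0;0 0 0.008 0;0 0 0 0'; python3 -m pendant '0 0 0 0;0 0 0 0;0 0 0 0;0 0 0 0;0 0 0 0;0 0 0 0;0 0 0 0;0 0 0 0' 0 60; python3 -m pendant '0 0 -0.02 0;0 0 -0.05 0;0 0 -0.06 0;0 0 -0.04 0'; python3 d.py 594.4 -244.5 190 92.3;  python3 - <<'E'
from h import *
cap('wrist','w3.png')
E
```

```text
time_s: 10.12
eef_pos: [465.1, 76.7, 23.7]
ee_rot: [0.0, 0.693, 0.721, 0.0]
force: [-0.1, 0.2, 0.4]
grip_width: 1.0
grip_force: 0.0
time_s: 11.12
eef_pos: [465.0, 77.2, 24.4]
ee_rot: [0.0, 0.692, 0.722, 0.0]
force: [-1.8, -0.0, 5.8]
grip_width: 0.456
grip_force: 59.8
time_s: 11.62
eef_pos: [464.9, 77.3, 196.5]
ee_rot: [0.001, 0.692, 0.721, 0.001]
force: [0.5, -0.1, -2.2]
grip_width: 0.458
grip_force: 60.5
t 11.6 eef [464.9  77.3 196.5] phi 92.4 SHIFT mm [-326.8  116.2    6.9] TURN 0.001 grip 0.46 60.5 F [ 0.5 -0.1 -2.2] j6 -0.13
```

View pics/w3.png

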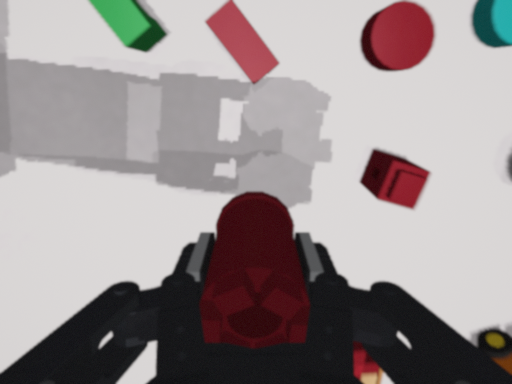

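The tower is held upright (column 255), with the arch at (240,40), drum (398,35) and keep (400,180) undisturbed.

```bash
python3 -m pendant '-0.04 0.014 0 0;-0.048 0.017 0 0;-0.048 0.017 0 0;-0.048 0.017 0 0;-0.048 0.017 0 0;-0.048 0.017 0 0;-0.046 0.017 0 0;0 0 0 0;0 0 0 0'; python3 d.py 594.4 -244.5 35.5 92.3
```

```text
time_s: 12.8
eef_pos: [593.7, -243.2, 193.2]
ee_rot: [-0.0, 0.692, 0.721, 0.0]
force: [0.0, -0.7, -0.3]
grip_width: 0.452
grip_force: 60.6
t 12.8 eef [ 593.7 -243.2  193.2] phi 92.4 SHIFT mm [ -1.5   0.8 157.7] TURN 0.001 grip 0.45 60.6 F [ 0.  -0.7 -0.3] j6 -0.61
```

```bash
python3 -m pendant '-0.001 0.001 0.05 0;0 0 0.05 0;0 0 0.03 0;0 0 0.015 0;0 0 0.008 0;0 0 0.005 0;0 0 0 0;0 0 0 0'; python3 d.py 594.4 -244.5 34.5 92.3
```

```text
time_s: 13.8
eef_pos: [595.2, -244.9, 36.4]
ee_rot: [0.001, 0.692, 0.721, 0.0]
force: [-0.1, 0.8, -0.4]
grip_width: 0.456
grip_force: 60.6
t 13.8 eef [ 595.2 -244.9   36.4] phi 92.3 SHIFT mm [ 0.4 -0.8  1.9] TURN 0.001 grip 0.46 60.6 F [-0.1  0.8 -0.4] j6 -0.61
```

```bash
python3 -m pendant '0 0 0.002 0;0 0 0 0;0 0 0 0'; python3 -m pendant '0 0 0 0;0 0 0 0;0 0 0 0;0 0 0 0' 0.75; python3 -m pendant '0 0 -0.03 0;0 0 -0.05 0;0 0 -0.05 0;0 0 0 0' ; python3 d.py 606 70.5 150 78
```

```text
time_s: 14.18
eef_pos: [595.3, -244.9, 34.4]
ee_rot: [0.001, 0.692, 0.721, 0.0]
force: [-0.0, 1.5, 5.8]
grip_width: 0.454
grip_force: 60.8
time_s: 14.68
eef_pos: [594.9, -244.7, 33.5]
ee_rot: [-0.0, 0.692, 0.721, -0.0]
force: [0.2, 1.2, 0.6]
grip_width: 0.746
grip_force: 0.0
time_s: 15.18
eef_pos: [596.4, -245.5, 168.0]
ee_rot: [0.004, 0.692, 0.722, 0.001]
force: [0.2, 0.1, -0.5]
grip_width: 0.751
grip_force: 0.0
t 15.2 eef [ 596.4 -245.5  168. ] phi 92.4 SHIFT mm [315.4  22.5  16.7] TURN 0.251 grip 0.75 0.0 F [ 0.2  0.1 -0.5] j6 -0.61
```

```bash
python3 -m pendant '0.045 0.0035 0.003 0;0.054 0.004 0.003 0;0.054 0.004 0.003 0;0.054 0.004 0.003 0;0.054 0.004 0.003 0;0.054 0.003 0 0;0 0 0 0.125;0 0 0 0.125;0 0 0 0;0 0 0 0' 1; python3 d.py 606 70.5 19 78
```

```text
time_s: 16.42
eef_pos: [604.3, 70.9, 148.0]
ee_rot: [-0.0, 0.776, 0.63, -0.0]
force: [0.1, -0.2, 0.5]
grip_width: 0.999
grip_force: 0.0
t 16.4 eef [604.3  70.9 148. ] phi 78.1 SHIFT mm [  0.    1.8 129. ] TURN 0.003 grip 1.0 0.0 F [ 0.1 -0.2  0.5] j6 0.13
```

```bash
python3 -m pendant '0 0.002 0.05 0;0 0 0.05 0;0 0 0.02 0;0 0 0.009 0;0 0 0 0'; python3 -m pendant '0 0 0 0;0 0 0 0;0 0 0 0;0 0 0 0;0 0 0 0;0 0 0 0;0 0 0 0;0 0 0 0' 0 60; python3 -m pendant '0 0 -0.02 0;0 0 -0.05 0;0 0 -0.06 0;0 0 -0.02 0'; python3 d.py 494.6 -152.3 165 92.3
```

```text
time_s: 17.05
eef_pos: [606.6, 70.5, 19.7]
ee_rot: [0.0, 0.777, 0.63, 0.0]
force: [-0.2, 0.6, 1.2]
grip_width: 1.001
grip_force: 0.0
time_s: 18.05
eef_pos: [607.0, 70.5, 20.5]
ee_rot: [0.001, 0.777, 0.63, 0.001]
force: [0.3, 0.2, 6.1]
grip_width: 0.464
grip_force: 60.6
time_s: 18.55
eef_pos: [607.5, 70.6, 173.5]
ee_rot: [0.002, 0.777, 0.63, 0.002]
force: [-0.8, -0.6, -0.7]
grip_width: 0.458
grip_force: 60.1
t 18.6 eef [607.5  70.6 173.5] phi 78.0 SHIFT mm [-241.4  -64.3    8. ] TURN -0.249 grip 0.46 60.1 F [-0.8 -0.6 -0.7] j6 0.13
```

```bash
python3 -m pendant '-0.04 -0.0107 0 0;-0.05 -0.0133 0 0;-0.051 -0.0135 0 0;-0.051 -0.0135 0 0;-0.05 -0.0133 0 0;0 0 0 -0.125;0 0 0 -0.124;0 0 0 0;0 0 0 0'; python3 d.py 494.6 -152.3 31.5 92.3
```

```text
time_s: 19.68
eef_pos: [493.3, -152.7, 169.5]
ee_rot: [-0.0, 0.694, 0.72, -0.0]
force: [0.9, 0.0, -0.5]
grip_width: 0.462
grip_force: 60.2
t 19.7 eef [ 493.3 -152.7  169.5] phi 92.2 SHIFT mm [  0.3   1.3 138. ] TURN -0.002 grip 0.46 60.2 F [ 0.9  0.  -0.5] j6 -0.57
```

```bash
python3 -m pendant '0 0.001 0.05 0;0 0 0.04 0;0 0 0.025 0;0 0 0.012 0;0 0 0.007 0;0 0 0.004 0;0 0 0.002 0;0 0 0 0'; python3 -m pendant '0 0 0 0;0 0 0 0;0 0 0 0;0 0 0 0' 0.7; python3 d.py 494.6 -152.3 31.5 92.3;  python3 -m pendant '0 0 -0.03 0;0 0 -0.05 0;0 0 -0.05 0;0 0 0 0' ; python3 d.py 451 187 150 131
```

```text
time_s: 20.68
eef_pos: [494.7, -153.0, 30.5]
ee_rot: [0.001, 0.693, 0.721, 0.0]
force: [-2.6, 0.2, 5.2]
grip_width: 0.462
grip_force: 60.6
time_s: 21.18
eef_pos: [494.3, -152.8, 29.6]
ee_rot: [-0.0, 0.693, 0.721, -0.0]
force: [-0.9, 0.5, -0.1]
grip_width: 0.703
grip_force: 0.0
t 21.2 eef [ 494.3 -152.8   29.6] phi 92.3 SHIFT mm [ 0.5  0.3 -1.9] TURN -0.0 grip 0.7 0.0 F [-0.9  0.5 -0.1] j6 -0.57
time_s: 21.68
eef_pos: [495.8, -153.5, 163.0]
ee_rot: [0.004, 0.693, 0.721, 0.001]
force: [-0.9, 0.7, -0.1]
grip_width: 0.699
grip_force: 0.0
t 21.7 eef [ 495.8 -153.5  163. ] phi 92.3 SHIFT mm [342.1 -31.2  11.5] TURN -0.675 grip 0.7 0.0 F [-0.9  0.7 -0.1] j6 -0.57
```

```bash
python3 -m pendant '0.045 -0.0042 0.003 0;0.06 -0.0054 0.003 0;0.06 -0.0054 0.003 0;0.06 -0.0054 0.003 0;0.06 -0.0054 0 0;0.057 -0.0054 0 0;0 0 0 -0.169;0 0 0 -0.169;0 0 0 -0.169;0 0 0 -0.168' 1; python3 -m pendant '0 0 0 0;0 0 0 0'; python3 d.py 451 187 19 131
python3 - <<'E'
from h import *
cap('wrist','w4.png')
E
```

```text
time_s: 22.92
eef_pos: [448.9, 187.6, 146.4]
ee_rot: [-0.001, 0.412, 0.911, -0.001]
force: [-0.7, -0.2, 0.4]
grip_width: 1.002
grip_force: 0.0
time_s: 23.18
eef_pos: [449.3, 187.6, 147.0]
ee_rot: [-0.0, 0.416, 0.909, -0.0]
force: [-0.4, 0.0, -0.2]
grip_width: 1.003
grip_force: 0.0
t 23.2 eef [449.3 187.6 147. ] phi 130.8 SHIFT mm [ -1.7   1.  128. ] TURN -0.004 grip 1.0 0.0 F [-0.4  0.  -0.2] j6 -0.56
```

View pics/w4.png

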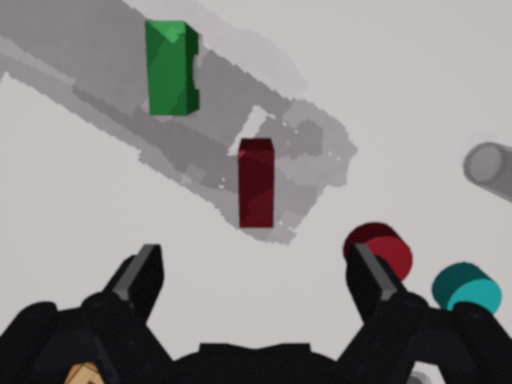

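The arch at (256,182) is centred and aligned with the fingers; the drum's apparent nearness at (380,250) is perspective (over 65 mm clear of the finger). Grasping.

```bash
python3 -m pendant '-0.002 0.001 0.05 0;0 0 0.05 0;0 0 0.02 0;0 0 0.007 0;0 0 0 0'; python3 -m pendant '0 0 0 0;0 0 0 0;0 0 0 0;0 0 0 0;0 0 0 0;0 0 0 0;0 0 0 0;0 0 0 0;0 0 0 0;0 0 0 0' 0 60; python3 -m pendant '0 0 -0.02 0;0 0 -0.05 0;0 0 -0.06 0;0 0 -0.02 0;0 0 0 0'; python3 d.py 498.4 -248.3 170 182.3
```

```text
time_s: 23.85
eef_pos: [451.8, 186.9, 20.9]
ee_rot: [0.0, 0.415, 0.91, 0.0]
force: [0.2, -0.5, 0.2]
grip_width: 1.001
grip_force: 0.0
time_s: 25.1
eef_pos: [451.9, 186.9, 21.1]
ee_rot: [0.0, 0.415, 0.91, 0.0]
force: [-1.8, -0.0, 5.5]
grip_width: 0.322
grip_force: 59.5
time_s: 25.72
eef_pos: [451.9, 186.9, 171.4]
ee_rot: [0.001, 0.415, 0.91, 0.001]
force: [-0.7, 0.4, -1.0]
grip_width: 0.316
grip_force: 59.2
t 25.7 eef [451.9 186.9 171.4] phi 131.0 SHIFT mm [-359.1 -250.3    1.4] TURN -0.896 grip 0.32 59.2 F [-0.7  0.4 -1. ] j6 -0.56
```

```bash
python3 -m pendant '-0.03 -0.0209 0 0;-0.04 -0.0279 0 0;-0.042 -0.0293 0 0;-0.042 -0.0293 0 0;-0.042 -0.0293 0 0;-0.042 -0.0293 0 0;-0.042 -0.0293 0 0;-0.04 -0.0279 0 0;-0.039 -0.0272 0 0;0 0 0 0'; python3 -m pendant '0 0 0 -0.179;0 0 0 -0.179;0 0 0 -0.179;0 0 0 -0.179;0 0 0 -0.179;0 0 0 0;0 0 0 0'; python3 d.py 498.4 -248.3 31.5 182.3
```

```text
time_s: 26.98
eef_pos: [497.1, -250.7, 168.1]
ee_rot: [-0.002, 0.417, 0.909, 0.0]
force: [0.0, 1.6, -0.8]
grip_width: 0.316
grip_force: 59.3
time_s: 27.85
eef_pos: [497.7, -247.9, 169.9]
ee_rot: [-0.0, -0.018, 1.0, 0.0]
force: [-0.4, -0.1, -0.4]
grip_width: 0.319
grip_force: 59.2
t 27.9 eef [ 497.7 -247.9  169.9] phi -177.9 SHIFT mm [ -0.8  -0.6 138.4] TURN -0.004 grip 0.32 59.2 F [-0.4 -0.1 -0.4] j6 -2.28
```

```bash
python3 -m pendant '-0.001 0 0.05 0;0 0 0.04 0;0 0 0.025 0;0 0 0.012 0;0 0 0.007 0;0 0 0.003 0;0 0 0.001 0;0 0 0 0'; python3 d.py 498.4 -248.3 31 182.3;python3 - <<'E'
from h import *
cap('wrist','w5.png')
E
```

```text
time_s: 28.85
eef_pos: [499.1, -248.5, 33.1]
ee_rot: [0.0, -0.02, 1.0, -0.0]
force: [0.0, 0.3, -0.7]
grip_width: 0.322
grip_force: 59.2
t 28.9 eef [ 499.1 -248.5   33.1] phi -177.8 SHIFT mm [0.7 0.2 2.1] TURN -0.001 grip 0.32 59.2 F [ 0.   0.3 -0.7] j6 -2.28
```

View pics/w5.png

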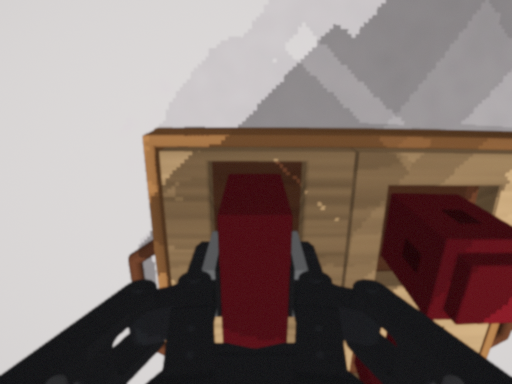

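The arch (column 255) is down in the long well and aligned; the keep at (450,250) stands in the square well. Releasing partly, retracting, then checking.

```bash
python3 -m pendant '0 0 0.002 0;0 0 0 0;0 0 0 0'; python3 -m pendant '0 0 0 0;0 0 0 0;0 0 0 0;0 0 0 0' 0.6;  python3 -m pendant '0 0 -0.03 0;0 0 -0.05 0;0 0 -0.05 0;0 0 -0.05 0;0.05 0 0 0;0.06 0 0 0;0.05 0 0 0;0 0 0 0'
python3 - <<'E'
from fit import *
c=cap('scene','s9.png')
for k,x,y,ts in [('tower',594.4,-244.5,[0]),('keep',494.6,-152.3,[.04]),('arch',498.4,-248.3,[.04]),('cross',590.6,-148.5,[.04])]: 
    r=render(c,k,x,y,ts[0],10)
    cs,_=cv2.findContours(r,0,1)
    im=cv2.resize(c['color'],None,fx=S,fy=S)[:,:,::-1].copy() if k=='tower' else im
    cv2.drawContours(im,cs,-1,(255,255,0),1)
cap('top')
for q in ['drum','tube']: print(q,[(np.round(d['at']).tolist(),round(d['p'],2)) for d in models.boxes_of('top',q)][:2])
cv2.imwrite('pics/s9c.png',np.clip(im[400:840,380:960]*1.6,0,255).astype(np.uint8))
E
```

```text
time_s: 29.28
eef_pos: [499.1, -248.6, 31.1]
ee_rot: [0.0, -0.02, 1.0, -0.0]
force: [0.1, 0.1, 6.5]
grip_width: 0.322
grip_force: 59.9
time_s: 29.78
eef_pos: [498.8, -248.4, 30.5]
ee_rot: [-0.0, -0.02, 1.0, 0.0]
force: [-0.0, 0.1, -0.0]
grip_width: 0.6
grip_force: 0.0
time_s: 30.78
eef_pos: [337.1, -254.6, 210.9]
ee_rot: [0.0, -0.018, 1.0, -0.0]
force: [0.2, -0.8, 0.7]
grip_width: 0.6
grip_force: 0.0
drum [([595.0, 201.0, 33.0], 0.72), ([695.0, 227.0, 37.0], 0.71)]
tube [([607.0, 336.0, 47.0], 0.68)]
```

View pics/s9c.png

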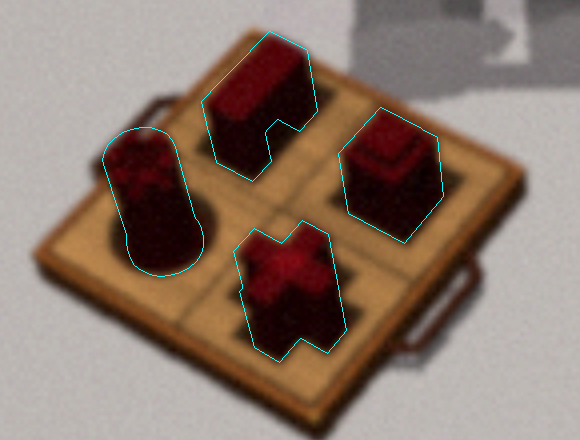

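View pics/s9.png

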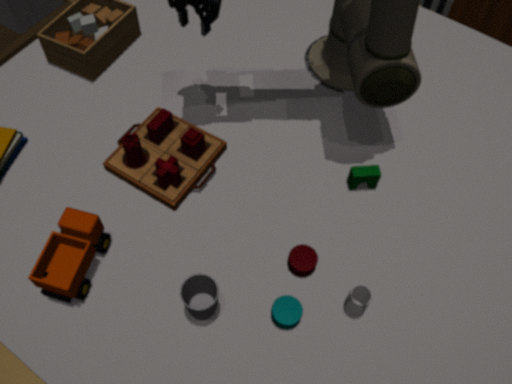

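All four pieces match their predicted outlines on the well floors. The drum (303,260) and tube (360,296) are unmoved, and the gripper is clear.

```bash
python3 -c "
from rig import ctrl
print(ctrl.finish_job())"
```

```text
the job is handed in; nothing more can be done
None
```

The tower, keep, arch and cross are each upright on the floor of their own well, the drum and tube are where they were, and the job was handed in at about 31 s; no verdict came back.

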